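# Hang the parts bin back on the louvred rack

### The arm

A 6-joint arm with a two-finger parallel gripper is mounted at the origin on the work surface. World frame = base frame: x ahead of the robot, y to its left, z up, the work surface at z = 0. Lengths are in m, angles in rad, forces in N, time in s.
With the tool pointing down it reaches from about 0.375 to 0.9 m from the base axis. Payload 3.1 kg.
Tool frame: the origin (TCP) lies at the very end of the fingers, on their centre line; the grasp point (between the pads) lies 19 mm behind it; z points along the fingers, x is the direction in which the jaws open and shut, and the axes are right-handed (so a half turn about z gives the same grasp; the last joint's range is limited). The gripper opens to 85 mm and grips with 20 to 120 N. Pads are 22 mm wide; open, the fingers measure 114 mm over their backs; the gripper's body (76 mm by 85 mm) begins 54 mm behind the grasp point. The pads swing forward as they close: fully open they stand 13 mm farther back than shut.
Start: joints at [-1.494, 0.527, 1.433, -0, 1.181, -0.178], TCP at [0.158, -0.605, 0.231] pointing down, gripper open.
Joint ranges: [-3.08, 3.08], [-0.75, 2.2], [0.22, 2.44], [-1.43, 4.57], [0, 2.65], [-2.85, 2.85]. Speed limits (rad/s): [2.79, 2.79, 3.14, 3.14, 3.14, 3.14].

### API

Orientations are given as a 3x3 rotation matrix whose columns are the frame's x, y, z axes.
In Python, from bench import get_obs, read_camera, job_done, silhouettes, mark_of gives the robot as it stands.
- The arm moves only by the tool servo_tool, never from a script. Its argument "steps" is a list of rows, each a list of 2 entries, a list of its own where there are three numbers: the shift along the tool's x, y, z in cm, then the turn about the tool's z in degrees. In form: [[[tx, ty, tz], roll], ...]. A call has exactly 8 rows; each row shifts and turns the commanded pose from where the row before left it, along the tool's axes as they then stand; what a row does not reach is not made up. A row lasts 1/10 s, in which the tool goes at most 50 mm and 8.59 degrees, less where a joint would pass 70% of its speed; a pose out of reach is approached as far as the arm can. A call with a gripper value outside its range is refused whole. "grip" is the opening, from -1 (shut) to 1 (fully open), set as the call begins (left out, the last holds). The fingers move at their own pace and stop on an object; "force" is the grip in N (left out, the last holds). Time passes only in rows, so rows that do not move let the fingers close, or fill a call up. It gives the time, the measured TCP pose, the force and the opening at its end, in the units of the state.
- get_obs(): the state, without advancing time (a new reading comes with each control period).
- read_camera(name): name is "scene" or "top" or "wrist"; returns a dict with "color" (400x640x3 uint8, red, green, blue), "K" (3x3 intrinsics, pixels), "extrinsics" (4x4, takes a point from camera to world coordinates); the wrist camera has in their place "T_tool_cam" (4x4, takes a point from camera to tool coordinates, whose origin is the TCP and whose axes are the tool frame's). Camera axes: x right, y down, z forward; pixel columns grow to the right and rows downward; lengths in m; the calibration is good to about 2 mm. The wrist camera is an equidistant fisheye: a pixel r from the principal point sees the ray r / f radians off the axis. A picture is of the moment at which its call begins: read the wrist's pose just before it. There is no depth.
- job_done(): hands the job in, once; it reports no verdict.
Trained networks look in a picture, given as the dict that the camera call returned (one of the last four; its "shot" number tells which), for a name from the list of things; names that differ only in an ending like _2 or _b are one class to them, and where a whole thing is asked for, a point or a joint stands for the part that bears it (a point fixed in the world has none). Each returns a list of dicts, best first, with "p" (0 to 1); they miss things now and then, are a little off and sometimes report something else, mostly with a low value. They report only what shows in the picture. A call takes as long as a camera call. They do not tell look-alikes from the thing itself.
- silhouettes(thing, picture): "region" (400x640 bool, what is visible of it) and "centre" ([column, row] in pixels, amid what is visible of it).
- mark_of(thing, picture): "centre" ([column, row] in pixels: a listed point, or the origin of a listed thing).
The state is a dict: "clock": time; "qpos": joint angles; "joint_velocities": joint speeds; "effort": joint torques, N m; "position": TCP position; "tool_rot": TCP orientation; "wrist_force": force on the tool from outside, world axes, zero at the start; "wrist_torque": the same for the moment, N m; "grip_width": finger opening in m.
Only numpy, scipy, OpenCV 4.12 (cv2) and the standard library are available. Lean on these libraries where they do the work, as an engineer would, in place of code of your own. Each camera call takes 0.05 s, during which the arm holds its last target. There are 200 camera calls.

### The job

Hang the yellow bin by the lip on its back over the top rail of the louvred rack, the lip fully down behind the rail, and slide it along so that it ends up resting against the blue bin. The panel hangs loose on its pegs and is only thin sheet, so feel for it with the back of the bin and go gently: do not lean hard on it. Let go at the end and leave everything else on the bench where it is.

Things in the scene. Friction and masses are not known exactly. Their poses are not given: they have to be found in the camera images.
- yellow_bin_center (a point): (mm) Yellow hang bin, 62 wide, 75 high, 116 deep without lip, 0.24 to 0.48 kg. Point: its centre, 37.5 above the underside. x from low open front to back, y across the width, z up. Side walls are full height from x -22 to the back (x +58), 40 high ahead of that; mass centre near x +10. Grip it across the side walls from above.
- yellow_bin_lip (a point): (mm) Hanging lip on the top of the yellow bin's back, 56 wide. Point: middle of the lip leg's lower edge, at x +64, z +22.5 from the bin's centre; same axes. A flange 3.5 thick at the very top runs 7.5 back from the back face; the leg, 3 thick, hangs 11.5 down from its rear end. 4.5 is free between leg and back face; flange underside 34 above the bin's centre.
- rack: (mm) Grey steel louvred bench rack, 340 long, fixed on the bench. Origin on the bench under the middle of the panel's front face, panel fully forward. z up, x from front to back (it faces -x), y along the rails. Rails: upturned tongues 3 thick with a slot behind, front faces at x -10, tops at z 200, 155, 110, 65. Panel ends at z 216. Two red bins fixed below: tops z 113.5, fronts x -126.
- top_rail (a point): (mm) Middle of the top rail's top front edge when the panel is fully forward (rack frame x -10, y 0, z 200; same axes). Rail y -155 to +155; slot behind it 7 wide, 14 deep. The panel, with rails and bins, hangs loose on four pegs: really it stands 0 to 18 farther back (+x) and up to 3 higher or lower, differently each time; no given pose shows it. It stays there under load.
- hung_place (a point): (mm) Where the yellow bin's centre ends when it hangs against the blue bin with the panel fully forward (rack frame x -68.5, y +54, z 164.5; same axes): leg in the slot, flange on the rail's top edge, back on the rails' fronts. Let go, it leans forward 0.03 rad and its centre drops 1.5. A push of 2 to 8 N slides it along the rail if given near its back and top; near its front it may jam.
- blue_side (a point): (mm) Middle of that side of the blue bin which looks along the rail to -y of the rack (rack frame x -68, y +85, z 166 with the panel fully forward). The blue bin has the yellow one's shape, is fixed at the end of the top rail and reaches to y +147. The top rail is free on the -y side of it.
- green_bin_center (a point): Green plastic hang bin of the same shape as the yellow one, standing on the bench; stays where it is. Point at its centre, 37.5 mm above its underside.
- tape_measure: Black and yellow tape measure, 90 x 40 x 64 mm high. Origin at its underside.
- glue_bottle: White glue bottle with orange cap, 60 across, 170 mm high. Origin at its underside.
- try_square: Try square lying flat, dark wood stock 115 long, steel blade 150 long, 20 mm high. Origin under the stock's centre.
- mallet: Wooden mallet lying down, head 60 x 120 x 80 mm high at its +x end, handle towards -x, 300 long overall. Origin on the bench, 120 from the head's centre.
- sanding_block: Cork sanding block, 112 x 67 x 34 mm high. Origin at its underside.
- offcut: Pale board offcut, 160 x 70 x 22 mm high. Origin at its underside.
- screwdriver: Screwdriver with a red handle, 200 long along x, 26 mm high. Origin at its underside.
- sheet (a joint): How far the panel's thin sheet is bowed in (towards +x of the rack), in m, 0 when nothing pushes on it, whatever its place on the pegs. It springs back; 1 mm takes 6 N. Bowed more than 1.7 mm (10 N) it creases. A downward load on a rail does not bow it, but over 25 N bends the rail.
Mind the look-alikes: they are no part of the job. What is shaped like the part that bears yellow_bin_center but pink or red is not meant.

How it is judged:
By the outcome, as a careful person would: the job done as asked, in the order asked, and still so for the second after the job is handed in, with the robot touching nothing.
It also fails if it takes over 58 s, if anything falls off the work surface, if the arm or the gripper's body presses on something with over 40 N, if the wrist force passes 120 N, or if a joint passes its speed limit or range.

## Working session

There is one attempt and no reset: what is moved stays moved. The work goes in short steps, Python scripts to look and compute and a tool call to move; the robot and the scene stay as the last step left them, time stands still between calls to the robot, and variables do not carry over. Pictures are saved under pics/ and viewed, about 8 in all and at most 12, crops included, and the job is handed in when it is done.

Besides the shell and the picture viewer there is one more tool, called after "Call:" by a JSON object that holds its "api" and its "payload". servo_tool: Moves the arm, as the interface text tells. Its arguments: {"type":"object","properties":{"steps":{"type":"array"},"grip":{"type":"number"},"force":{"type":"number"}},"required":["steps"]}

```bash
mkdir -p pics && cat > h.py <<'E'
import numpy as np, cv2
from bench import *
def save(n,im): cv2.imwrite('pics/'+n+'.png',cv2.cvtColor(np.ascontiguousarray(im),cv2.COLOR_RGB2BGR))
def ray(c,px):
    K=c['K'];T=c['extrinsics'];d=T[:3,:3]@np.linalg.inv(K)@np.array([px[0],px[1],1.]);return T[:3,3],d/np.linalg.norm(d)
def proj(c,p):
    T=np.linalg.inv(c['extrinsics']);q=T[:3,:3]@np.asarray(p)+T[:3,3];q=c['K']@q;return q[:2]/q[2]
def atz(c,px,z):
    o,d=ray(c,px);return o+d*(z-o[2])/d[2]
def tri(rs):
    A=0;b=0
    for o,d in rs:
        P=np.eye(3)-np.outer(d,d);A=A+P;b=b+P@o
    x=np.linalg.solve(A,b);return x,[np.linalg.norm((np.eye(3)-np.outer(d,d))@(x-o))*1000 for o,d in rs]
E
cat > a.py <<'E'
from h import *
np.set_printoptions(precision=4,suppress=True)
s=read_camera('scene');t=read_camera('top')
save('s0',s['color']);save('t0',t['color'])
for n in ['yellow_bin_center','yellow_bin_lip','rack','top_rail','hung_place','blue_side','green_bin_center']:
    for nm,c in(('s',s),('t',t)):
        print(n,nm,[(np.round(m['centre'],1).tolist(),round(m['p'],2)) for m in mark_of(n,c)][:4])
for c in (s,t): print(c['extrinsics'],c['K'][0,0])
o=get_obs();print(o['clock'],o['position'],o['tool_rot'])
E
python3 a.py; python3 -c "
import cv2,numpy as np
a=cv2.imread('pics/s0.png');b=cv2.imread('pics/t0.png')
cv2.imwrite('pics/st.png',cv2.resize(np.vstack([a,b]),(480,600)))"
```

```text
yellow_bin_center s [([300.0, 198.8], 0.95), ([321.5, 233.4], 0.92), ([148.4, 216.6], 0.91), ([259.9, 228.5], 0.69)]
yellow_bin_center t [([321.6, 202.6], 0.88), ([371.4, 231.3], 0.85)]
yellow_bin_lip s [([304.7, 234.0], 0.93), ([128.8, 204.9], 0.75), ([310.7, 198.9], 0.61)]
yellow_bin_lip t [([341.0, 201.6], 0.95), ([318.1, 229.3], 0.9), ([352.6, 236.4], 0.76)]
rack s [([183.2, 291.6], 0.84)]
rack t [([435.8, 213.4], 0.81)]
top_rail s [([162.7, 245.6], 0.55)]
top_rail t [([454.1, 199.5], 0.66)]
hung_place s [([201.6, 263.2], 0.96)]
hung_place t [([427.6, 186.9], 0.93), ([245.6, 161.5], 0.34)]
blue_side s [([205.4, 272.6], 0.83)]
blue_side t [([429.3, 177.8], 0.94)]
green_bin_center s [([389.7, 204.9], 0.64)]
green_bin_center t [([254.2, 198.3], 0.66)]
[[ 0.5054  0.6433 -0.575   1.0867]
 [ 0.8629 -0.3759  0.3379 -0.2504]
 [ 0.0013 -0.667  -0.7451  0.9299]
 [ 0.      0.      0.      1.    ]] 391.34851254447574
[[-0.0243 -0.9865  0.1619  0.2796]
 [-0.9997  0.023  -0.0102  0.1046]
 [ 0.0063 -0.1621 -0.9867  1.4096]
 [ 0.      0.      0.      1.    ]] 409.7718137086472
0.8 [ 0.1581 -0.6046  0.2313] [[ 0.253  -0.9675 -0.    ]
 [-0.9675 -0.253  -0.    ]
 [ 0.      0.     -1.    ]]
```

View pics/s0.png

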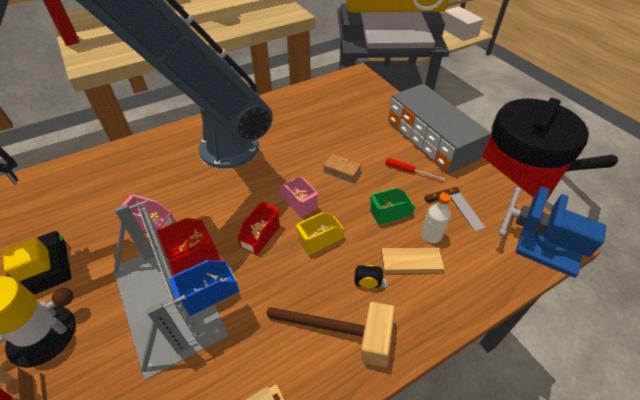

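View pics/t0.png

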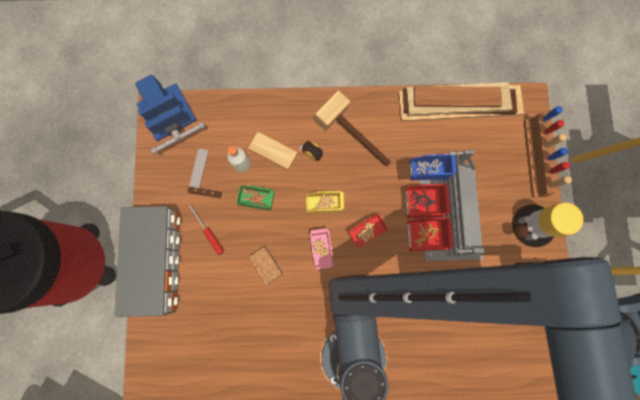

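The yellow bin is at scene (321,233) and top (323,202). The look-alikes are pink at (300,199)/(320,247), red at (260,228)/(367,230), green at (390,205)/(255,198), and the blue and red bins on the rack. Only the first is yellow. I'll triangulate its position and check it in a crop.

```bash
cat > b.py <<'E'
from h import *
from scipy.optimize import least_squares
np.set_printoptions(precision=4,suppress=True)
s=read_camera('scene');t=read_camera('top')
def best(n,c,near,r):
    m=[m for m in mark_of(n,c) if np.hypot(*(np.array(m['centre'])-near))<r]
    return np.array(m[0]['centre']) if m else None
D={}
for n,ns,nt in [('yellow_bin_center',(321,233),(323,202)),('yellow_bin_lip',(305,234),(341,202)),('rack',(183,291),(436,213)),('top_rail',(163,246),(454,200)),('hung_place',(201,263),(428,187)),('blue_side',(205,272),(429,178))]:
    a=best(n,s,ns,14);b=best(n,t,nt,14)
    if a is None or b is None: print(n,a,b);continue
    x,e=tri([ray(s,a),ray(t,b)]);print(n,x,'res mm',np.round(e,1),a,b);D[n]=(a,b,x)
# color region fit of yellow bin pose (top: z=0.0375)
for nm,c in(('s',s),('t',t)):
    for m in silhouettes('yellow_bin_center',c)[:6]: print(nm,np.round(m['centre']),round(m['p'],2),m['region'].sum())
if 'rack' in D:
  P={'rack':(0,0,0),'top_rail':(-.01,0,.2),'hung_place':(-.0685,.054,.1645),'blue_side':(-.068,.085,.166)}
  def f(q):
    cc,ss=np.cos(q[2]),np.sin(q[2]);R=np.array([[cc,-ss,0],[ss,cc,0],[0,0,1]]);r=[]
    for n,p in P.items():
        if n in D:
            w=R@np.array(p)+[q[0],q[1],0]
            r+=list(proj(s,w)-D[n][0])+list(proj(t,w)-D[n][1])
    return np.array(r)
  x0=D['rack'][2];q=least_squares(f,[x0[0],x0[1],-np.pi/2],loss='soft_l1');print('rackpose',q.x,np.round(f(q.x),1))
cr=np.hstack([cv2.resize(s['color'][180:290,110:350],None,fx=2,fy=2,interpolation=2)[:, :480],])
cr2=cv2.resize(t['color'][140:270,290:490],None,fx=2.4,fy=2.4,interpolation=2)
save('c1',np.vstack([cr,cr2[:, :480]]))
E
python3 b.py
```

```text
yellow_bin_center [0.5074 0.0902 0.0247] res mm [1.5 1.5] [322.3 231.4] [322.2 204. ]
yellow_bin_lip [0.5089 0.0226 0.0652] res mm [1.6 1.6] [301.3 233. ] [342.6 201.1]
rack [ 0.4717 -0.313  -0.0103] res mm [1.2 1.2] [183.6 292.1] [437.3 212.9]
top_rail [ 0.481  -0.3005  0.202 ] res mm [3.5 3.5] [163.2 247. ] [451.5 199.7]
hung_place [ 0.5284 -0.2408  0.1601] res mm [0.3 0.3] [202.1 261.2] [428.2 187.7]
blue_side [ 0.5592 -0.2416  0.1574] res mm [5.6 5.6] [203.8 272.4] [425.7 177.8]
s [152. 215.] 0.9 832
s [257. 231.] 0.77 1445
s [318. 232.] 0.72 1290
s [299. 197.] 0.69 994
t [323. 204.] 0.9 772
t [370. 231.] 0.83 698
t [322. 250.] 0.6 646
rackpose [ 0.4783 -0.3116 -1.5438] [-0.2 -0.1 -0.  -2.3  1.1 -0.4  1.4  1.3 -0.6 -0.2  0.5 -1.   2.2 -1.6
  2.4 -0.9]
```

View pics/c1.png

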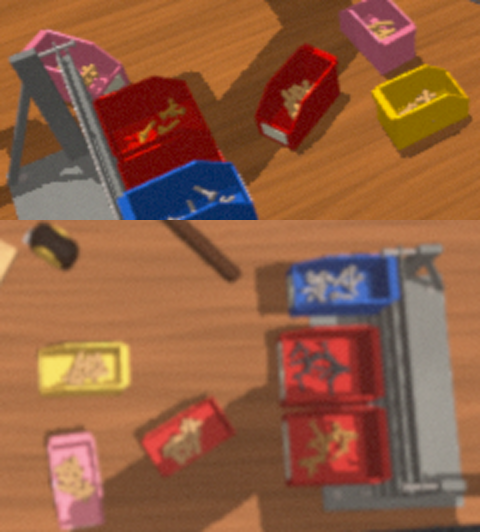

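The crop confirms the only yellow bin, with its back towards the rack. I'll move above it and measure again with the wrist camera.

```bash
cat > plan.py <<'E'
import sys;from h import *
def plan(pts,vmax=4.5):
    # pts: list of (x,y,z,yaw deg, vmax cm/row); prints rows assuming tool down
    o=get_obs();p=np.array(o['position']);R=o['tool_rot'];y=np.degrees(np.arctan2(R[1,0],R[0,0]));rows=[]
    for x,yy,z,w,v in pts:
        d=np.array([x,yy,z])-p;dw=(w-y+180)%360-180
        n=max(1,int(np.ceil(max(np.linalg.norm(d)*100/v,abs(dw)/8.4))))
        for i in range(n):
            a=np.radians(y);X=np.array([np.cos(a),np.sin(a),0]);Y=np.array([np.sin(a),-np.cos(a),0])
            t=np.array([x,yy,z]);s=(t-p)/(n-i);q=np.round([s@X*100,s@Y*100,-s[2]*100],2)
            r=round(-((w-y+180)%360-180)/(n-i),1)
            rows.append([q.tolist(),r]);p=p+(q[0]*X+q[1]*Y)/100+[0,0,-q[2]/100];y-=r
    print(len(rows))
    for i in range(0,len(rows),8):print(rows[i:i+8])
if __name__=='__main__': plan([tuple(map(float,a.split(','))) for a in sys.argv[1:]])
E
python3 plan.py 0.16,-0.60,0.30,-75.3,3.5 0.507,0.06,0.26,1,4
```

```text
21
[[[-0.2, -0.15, -3.43], np.float64(-0.0)], [[-0.2, -0.14, -3.44], np.float64(-0.0)], [[-2.9, -2.65, 0.21], np.float64(-4.0)], [[-2.71, -2.84, 0.21], np.float64(-4.0)], [[-2.5, -3.02, 0.21], np.float64(-4.0)], [[-2.29, -3.19, 0.21], np.float64(-4.0)], [[-2.06, -3.34, 0.21], np.float64(-4.0)], [[-1.82, -3.48, 0.21], np.float64(-4.0)]]
[[[-1.57, -3.6, 0.21], np.float64(-4.0)], [[-1.32, -3.7, 0.21], np.float64(-4.0)], [[-1.06, -3.78, 0.21], np.float64(-4.0)], [[-0.79, -3.84, 0.21], np.float64(-4.0)], [[-0.52, -3.89, 0.21], np.float64(-4.0)], [[-0.25, -3.92, 0.21], np.float64(-4.0)], [[0.03, -3.92, 0.21], np.float64(-4.0)], [[0.3, -3.91, 0.21], np.float64(-4.1)]]
[[[0.58, -3.88, 0.21], np.float64(-4.0)], [[0.85, -3.83, 0.21], np.float64(-4.1)], [[1.12, -3.76, 0.21], np.float64(-4.0)], [[1.39, -3.67, 0.22], np.float64(-4.1)], [[1.64, -3.57, 0.21], np.float64(-4.0)]]
```

Call:
{"api": "servo_tool", "payload": {"steps": [[[-0.2,-0.15,-3.4],0],[[-0.2,-0.15,-3.4],0],[[-2.9,-2.65,0.2],-4],[[-2.7,-2.85,0.2],-4],[[-2.5,-3.0,0.2],-4],[[-2.3,-3.2,0.2],-4],[[-2.05,-3.35,0.2],-4],[[-1.8,-3.5,0.2],-4]], "grip": 1}}

```text
clock: 2.4
position: [0.2705, -0.3902, 0.2874]
tool_rot: [[0.627, -0.779, 0.0], [-0.779, -0.627, -0.0], [0.001, 0.0, -1.0]]
wrist_force: [0.5, -0.2, 0.2]
grip_width: 0.0852
```

Call:
{"api": "servo_tool", "payload": {"steps": [[[-1.6,-3.6,0.2],-4],[[-1.3,-3.7,0.2],-4],[[-1.05,-3.8,0.2],-4],[[-0.8,-3.85,0.2],-4],[[-0.5,-3.9,0.2],-4],[[-0.25,-3.9,0.2],-4],[[0,-3.9,0.2],-4],[[0.3,-3.9,0.2],-4]]}}

```text
clock: 3.2
position: [0.4165, -0.1123, 0.2716]
tool_rot: [[0.944, -0.329, 0.001], [-0.329, -0.944, -0.0], [0.001, 0.0, -1.0]]
wrist_force: [0.2, -0.5, 0.7]
grip_width: 0.0851
```

Call:
{"api": "servo_tool", "payload": {"steps": [[[0.6,-3.9,0.2],-4],[[0.85,-3.8,0.2],-4],[[1.1,-3.8,0.2],-4],[[1.4,-3.7,0.2],-4],[[1.6,-3.6,0.2],-4],[[0,0,0],0],[[0,0,0],0],[[0,0,0],0]]}}

```text
clock: 4.0
position: [0.5071, 0.0599, 0.2613]
tool_rot: [[1.0, 0.011, -0.001], [0.011, -1.0, -0.0], [-0.001, 0.0, -1.0]]
wrist_force: [-0.2, -0.1, 1.0]
grip_width: 0.0855
```

```bash
cat >> h.py <<'E'
def wproj(c,o,p):
    T=np.eye(4);T[:3,:3]=o['tool_rot'];T[:3,3]=o['position'];T=np.linalg.inv(T@c['T_tool_cam'])
    q=T[:3,:3]@np.asarray(p)+T[:3,3];r=np.hypot(q[0],q[1]);th=np.arctan2(r,q[2]);K=c['K']
    return np.array([K[0,2]+K[0,0]*th*q[0]/r,K[1,2]+K[1,1]*th*q[1]/r])
def wray(c,o,px):
    K=c['K'];u=np.array([(px[0]-K[0,2])/K[0,0],(px[1]-K[1,2])/K[1,1]]);th=np.hypot(*u)
    d=np.array([*(np.sin(th)*u/max(th,1e-9)),np.cos(th)])
    T=np.eye(4);T[:3,:3]=o['tool_rot'];T[:3,3]=o['position'];T=T@c['T_tool_cam'];return T[:3,3],T[:3,:3]@d
def wz(c,o,px,z):
    a,d=wray(c,o,px);return a+d*(z-a[2])/d[2]
E
cat > w.py <<'E'
from h import *
np.set_printoptions(precision=4,suppress=True)
o=get_obs();c=read_camera('wrist');np.savez('w1.npz',**{k:v for k,v in c.items() if k!='shot'},pos=o['position'],rot=o['tool_rot'])
for n,z in(('yellow_bin_center',.0375),('yellow_bin_lip',.06)):
    for m in mark_of(n,c): print(n,np.round(m['centre'],1),round(m['p'],2),wz(c,o,m['centre'],z))
im=c['color'].copy()
M=max(silhouettes('yellow_bin_center',c),key=lambda m:m['region'][cv2.cvtColor(c['color'],cv2.COLOR_RGB2HSV)[...,0].__lt__(32)].sum() if 1 else 0)
print(M['centre'],M['region'].sum(),c['T_tool_cam'])
save('w1',im)
E
python3 w.py
```

```text
yellow_bin_center [197.4 146.9] 0.72 [0.3515 0.0912 0.0375]
yellow_bin_center [166.1 363.4] 0.64 [ 0.2106 -0.3131  0.0375]
yellow_bin_center [325.1 148.3] 0.63 [0.5113 0.0875 0.0375]
yellow_bin_lip [145.9 382.8] 0.94 [ 0.1532 -0.3663  0.06  ]
yellow_bin_lip [323.9 206.7] 0.73 [0.5106 0.0218 0.06  ]
yellow_bin_lip [240.4 138.5] 0.61 [0.4148 0.1026 0.06  ]
yellow_bin_lip [222.  226.5] 0.6 [ 0.3837 -0.0061  0.06  ]
[324.7, 154.1] 6229 [[ 1.      0.0007  0.0001 -0.0003]
 [-0.0007  0.9461  0.3239 -0.0834]
 [ 0.0002 -0.3239  0.9461 -0.1425]
 [ 0.      0.      0.      1.    ]]
```

View pics/w1.png

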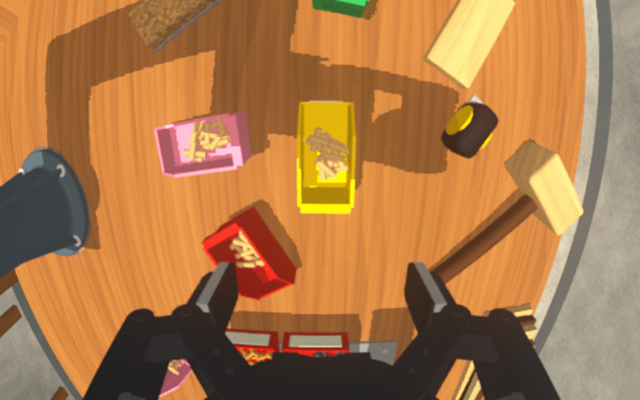

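The wrist view shows the yellow bin at (325,150), its lip towards the rack at row 212. I'll fit its pose by silhouette.

```bash
cat > fit.py <<'E'
from h import *
from scipy.optimize import minimize
d=np.load('w1.npz');c=d;o={'tool_rot':d['rot'],'position':d['pos']}
hsv=cv2.cvtColor(d['color'],cv2.COLOR_RGB2HSV);m=cv2.inRange(hsv,(24,120,60),(34,255,255));m[:80]=0;m[230:]=0;m[:,:280]=0;m[:,380:]=0
n,l,st,_=cv2.connectedComponentsWithStats(m);m=(l==1+np.argmax(st[1:,4])).astype(np.uint8)
h=cv2.convexHull(np.argwhere(m)[:,::-1].astype(np.int32));H=cv2.fillConvexPoly(np.zeros((1600,2560),np.uint8),(h*4+2).astype(np.int32),1)
V=[(x,y,z) for y in(-31,31) for x,z in((-58,2.5),(-58,-37.5),(-22,37.5),(58,37.5),(58,-37.5))]+[(65.5,y,37.5) for y in(-28,28)]+[(65.5,y,22.5) for y in(-28,28)]
V=np.array(V)/1000
def cost(q):
    a=q[2];R=np.array([[np.cos(a),-np.sin(a),0],[np.sin(a),np.cos(a),0],[0,0,1]])
    P=np.array([wproj(c,o,R@v+[q[0],q[1],.0375]) for v in V])
    hh=cv2.convexHull(((P+.5)*4).astype(np.float32));Q=cv2.fillConvexPoly(np.zeros_like(H),hh.astype(np.int32),1)
    return (Q!=H).sum()/H.sum()
best=min((minimize(cost,[.507+dx,.088,-1.56+da],method='Nelder-Mead',options=dict(initial_simplex=np.array([[.507+dx,.088,-1.56+da],[.513+dx,.088,-1.56+da],[.507+dx,.095,-1.56+da],[.507+dx,.088,-1.50+da]]))) for dx in(-.003,.003) for da in(-.03,.03)),key=lambda r:r.fun)
print(best.x,np.degrees(best.x[2]),best.fun)
E
python3 fit.py
```

```text
[ 0.51460481  0.08444499 -1.61039151] -92.26863665211454 3.484025630685128
```

```bash
sed -i 's/^n,l,st/print(hsv[205,325],hsv[150,305],hsv[180,325],m.sum()\/255)\nn,l,st/; s/(24,120,60)/(22,120,40)/' fit.py && sed -i 's/^V=\[/print(st,H.sum()\/16)\nV=[/' fit.py && python3 fit.py
```

```text
[ 29 255 255] [ 23 252 224] [ 26 160 253] 5088.0
[[     0      0    640    400 250912]
 [   297    102     58    112   5072]
 [   328    150      2      2      4]
 [   329    162      3      3      8]
 [   334    164      3      2      4]] 6233.8125
[ 0.5116551   0.08479604 -1.56688045] -89.7756370165763 0.018297390240723473
```

Call:
{"api": "servo_tool", "payload": {"steps": [[[0.2,-0.6,4.5],0.4],[[0.2,-0.6,4.5],0],[[0.05,-0.1,4],0],[[0,0,4],0],[[0,0,3],0],[[0,0,2],0],[[0,0,0.9],0],[[0,0,0],0]]}}

```text
clock: 5.0
position: [0.5116, 0.073, 0.0315]
tool_rot: [[1.0, 0.003, -0.002], [0.003, -1.0, 0.0], [-0.002, -0.0, -1.0]]
wrist_force: [-0.1, -1.6, -0.1]
grip_width: 0.0855
```

Call:
{"api": "servo_tool", "payload": {"steps": [[[0,0,0],0],[[0,0,0],0],[[0,0,0],0],[[0,0,0],0],[[0,0,0],0],[[0,0,0],0],[[0,0,0],0],[[0,0,0],0]], "grip": -1, "force": 40}}

```text
clock: 5.8
position: [0.513, 0.0734, 0.0337]
tool_rot: [[1.0, 0.004, 0.002], [0.004, -1.0, -0.0], [0.002, 0.0, -1.0]]
wrist_force: [-0.6, -1.1, 6.7]
grip_width: 0.0615
```

Call:
{"api": "servo_tool", "payload": {"steps": [[[0,0,-1],0],[[0,0,-3],0],[[0,0,-4],0],[[0,0,-4],0],[[0,0,-4],0],[[0,0,-4],0],[[0,0,0],0],[[0,0,0],0]]}}

```text
clock: 6.6
position: [0.5114, 0.0737, 0.2327]
tool_rot: [[1.0, 0.005, 0.0], [0.005, -1.0, 0.0], [0.0, -0.0, -1.0]]
wrist_force: [-0.5, 0.7, -5.4]
grip_width: 0.0614
```

Grasp holds (width 61.4 mm, about 5–6 N weight). The blue bin is fixed to the panel, so fitting its pose will show where the panel really stands.

```bash
cat > blue.py <<'E'
from h import *
from scipy.optimize import minimize
s=read_camera('scene');t=read_camera('top');S=6
V=np.array([(x,y,z) for y in(-31,31) for x,z in((-58,2.5),(-58,-37.5),(-22,37.5),(58,37.5),(58,-37.5))])/1000
Hs=[]
for c in(s,t):
    hsv=cv2.cvtColor(c['color'],cv2.COLOR_RGB2HSV);m=cv2.inRange(hsv,(105,130,30),(125,255,255))
    b=[r for r in silhouettes('blue_side',c)]
    cc=(204,287) if c is s else (432,167)
    w=np.zeros_like(m);cv2.circle(w,cc,50,1,-1);m=m*w
    n,l,st,_=cv2.connectedComponentsWithStats(m);k=1+np.argmax(st[1:,4]);m=(l==k).astype(np.uint8);print(st[k])
    h=cv2.convexHull(np.argwhere(m)[:,::-1].astype(np.int32))
    H=cv2.fillConvexPoly(np.zeros((400*S,640*S),np.uint8),(h*S+S//2).astype(np.int32),1)
    H=cv2.dilate(H,np.ones((S-1,S-1),np.uint8));Hs.append(H)
def cost(q,which=(0,1)):
    a=q[3];R=np.array([[np.cos(a),-np.sin(a),0],[np.sin(a),np.cos(a),0],[0,0,1]]);r=0
    for i in which:
        c=(s,t)[i];P=np.array([proj(c,R@v+np.array(q[:3])) for v in V])
        hh=cv2.convexHull(((P+.5)*S).astype(np.float32));Q=cv2.fillConvexPoly(np.zeros_like(Hs[i]),hh.astype(np.int32),1)
        r+=(Q!=Hs[i]).sum()/Hs[i].sum()
    return r
x0=np.array([.592,-.245,.166,-1.544])
def run(which,fixz=None):
    b=None
    for k in range(5):
        st=x0+np.random.default_rng(k).normal(size=4)*[.004,.004,.002,.02]
        f=(lambda q:cost(q,which)+ (((q[2]-.166)/.003)**2*.002))
        r=minimize(f,st,method='Nelder-Mead',options=dict(initial_simplex=np.vstack([st]+[st+np.eye(4)[i]*[.006,.006,.004,.03][i] for i in range(4)]),maxiter=300))
        if b is None or r.fun<b.fun:b=r
    print(which,np.round(b.x,4),round(b.fun,4))
run((0,1));run((0,));run((1,))
E
python3 blue.py
```

```text
[ 169  260   70   56 2285]
[412 155  44  24 357]
(0, 1) [ 0.5953 -0.2569  0.1697 -1.5471] 0.2269
(0,) [ 0.5944 -0.2534  0.1683 -1.5598] 0.047
(1,) [ 0.5924 -0.2595  0.1656 -1.4739] 0.1485
```

Call:
{"api": "servo_tool", "payload": {"steps": [[[-0.3,2.5,0],-1.2],[[-0.4,4,0],0],[[-0.4,4.5,0.3],0],[[-0.4,4.5,0.5],0],[[-0.4,4.5,0.5],0],[[-0.4,4,0.5],0],[[-0.1,3,0],0],[[0,0,0],0]]}}

```text
clock: 7.6
position: [0.4945, -0.2014, 0.2126]
tool_rot: [[1.0, 0.021, -0.001], [0.021, -1.0, -0.001], [-0.001, 0.001, -1.0]]
wrist_force: [-0.4, -0.2, -3.9]
grip_width: 0.0613
```

```bash
cat > w2.py <<'E'
from h import *
import sys
o=get_obs();c=read_camera('wrist');n=sys.argv[1];print(o['position'],o['wrist_force'],o['clock'],np.degrees(np.arctan2(o['tool_rot'][1,0],o['tool_rot'][0,0])))
np.savez(n+'.npz',**{k:v for k,v in c.items() if k!='shot'},pos=o['position'],rot=o['tool_rot']);save(n,c['color'])
E
python3 w2.py w2
```

```text
[ 0.49445838 -0.20139146  0.21258602] [-0.43496679 -0.22168232 -3.92447749] 7.6 1.1792668254666547
```

View pics/w2.png

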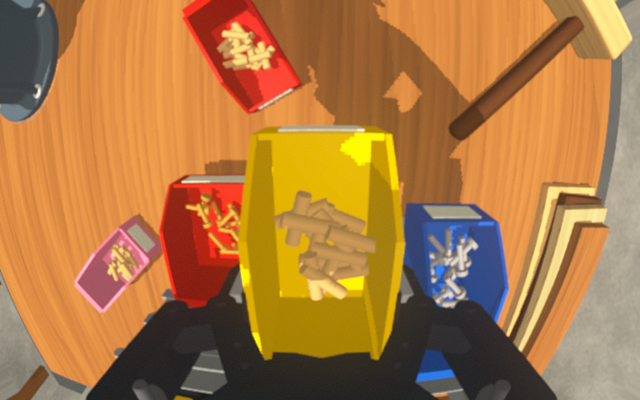

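```bash
cat > b2.py <<'E'
from h import *
from scipy.optimize import minimize
np.set_printoptions(precision=4,suppress=True)
d=np.load('w2.npz');o={'tool_rot':d['rot'],'position':d['pos']}
for px,z in(((408,204),.1685),((492,206),.1685),((508,292),.2035),((403,145),0)): print(px,wz(d,o,px,z))
C0=np.array([.595,-.257,.166])
for dy in(0,.005):
  for v in((-58,-31,2.5),(-58,31,2.5),(-22,31,37.5),(-22,-31,37.5),(58,31,37.5)):
    a=-1.547;R=np.array([[np.cos(a),-np.sin(a),0],[np.sin(a),np.cos(a),0],[0,0,1]])
    print(dy,v,wproj(d,o,R@(np.array(v)/1000)+C0+[0,dy,0]))
# yellow in hand: expected corners
t=np.array(o['position'])
for yw in(-1.5455,):
  R=np.array([[np.cos(yw),-np.sin(yw),0],[np.sin(yw),np.cos(yw),0],[0,0,1]])
  for v in((-58,-31,2.5),(-58,31,2.5),(-22,31,37.5),(-22,-31,37.5),(58,-31,37.5),(58,31,37.5)): print('y',v,wproj(d,o,R@(np.array(v)/1000)+t+R@[-.0114,0,.0038]))
im=cv2.resize(d['color'][110:400,230:520],None,fx=2,fy=2,interpolation=cv2.INTER_CUBIC);save('c2',im)
E
python3 b2.py
```

```text
(408, 204) [ 0.5506 -0.1809  0.1685]
(492, 206) [ 0.6155 -0.1811  0.1685]
(508, 292) [ 0.6239 -0.2316  0.2035]
(403, 145) [ 0.5898 -0.1647  0.    ]
0 (-58, -31, 2.5) [421.3434 230.4256]
0 (-58, 31, 2.5) [497.3924 228.184 ]
0 (-22, 31, 37.5) [508.599  295.0092]
0 (-22, -31, 37.5) [428.7404 303.7817]
0 (58, 31, 37.5) [478.5378 371.4384]
0.005 (-58, -31, 2.5) [422.3509 223.6655]
0.005 (-58, 31, 2.5) [498.7926 221.9213]
0.005 (-22, 31, 37.5) [510.6674 289.0769]
0.005 (-22, -31, 37.5) [430.2553 297.5061]
0.005 (58, 31, 37.5) [480.4205 367.5439]
y (-58, -31, 2.5) [251.3402 134.6677]
y (-58, 31, 2.5) [390.5522 134.1309]
y (-22, 31, 37.5) [404.524 242.54 ]
y (-22, -31, 37.5) [237.9687 243.0744]
y (58, -31, 37.5) [260.8699 381.1253]
y (58, 31, 37.5) [382.7019 380.8167]
```

View pics/c2.png

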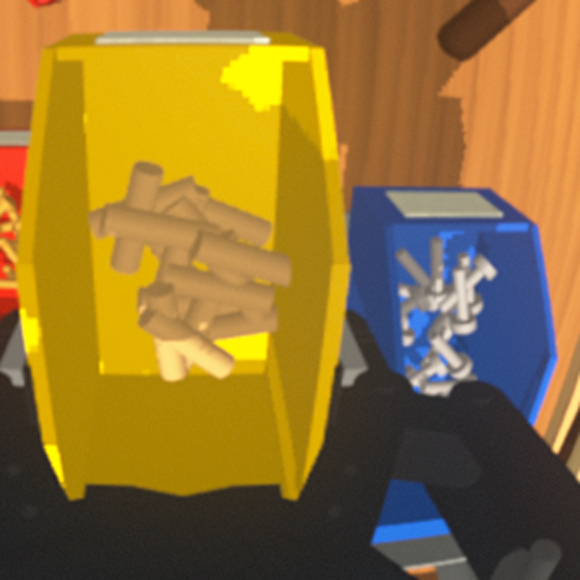

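The in-hand pose matches the prediction. The blue bin centre is near y −0.251, so the yellow bin's back should touch at TCP y ≈ −0.265. I'll lower to feeling height and approach slowly.

Call:
{"api": "servo_tool", "payload": {"steps": [[[0,1.5,1],0],[[0,1.5,1],0],[[0,1,0.8],0],[[0,0.6,0.3],0],[[0,0.3,0],0],[[0,0,0],0],[[0,0,0],0],[[0,0,0],0]]}}

```text
clock: 8.45
position: [0.4958, -0.2455, 0.1838]
tool_rot: [[1.0, 0.026, 0.0], [0.026, -1.0, -0.0], [0.0, 0.0, -1.0]]
wrist_force: [-0.6, 0.2, -4.6]
grip_width: 0.0614
```

Call:
{"api": "servo_tool", "payload": {"steps": [[[0,0.1,0],0],[[0,0.1,0],0],[[0,0.1,0],0],[[0,0.1,0],0],[[0,0,0],0],[[0,0,0],0],[[0,0,0],0],[[0,0,0],0]]}}

```text
clock: 9.25
position: [0.4958, -0.2499, 0.1833]
tool_rot: [[1.0, 0.025, -0.0], [0.025, -1.0, 0.0], [-0.0, -0.0, -1.0]]
wrist_force: [0.2, 0.3, -5.4]
grip_width: 0.0617
```

Call:
{"api": "servo_tool", "payload": {"steps": [[[0,0.1,0.1],0],[[0,0.1,0.1],0],[[0,0.1,0],0],[[0,0.1,0],0],[[0,0,0],0],[[0,0,0],0],[[0,0,0],0],[[0,0,0],0]]}}

```text
clock: 10.05
position: [0.4959, -0.2539, 0.1813]
tool_rot: [[1.0, 0.025, -0.0], [0.025, -1.0, 0.0], [-0.0, -0.0, -1.0]]
wrist_force: [0.4, 0.4, -4.3]
grip_width: 0.0612
```

Call:
{"api": "servo_tool", "payload": {"steps": [[[0,0.05,0],0],[[0,0.05,0],0],[[0,0.05,0],0],[[0,0.05,0],0],[[0,0,0],0],[[0,0,0],0],[[0,0,0],0],[[0,0,0],0]]}}

```text
clock: 10.85
position: [0.4959, -0.2559, 0.1813]
tool_rot: [[1.0, 0.025, -0.0], [0.025, -1.0, 0.0], [-0.0, -0.0, -1.0]]
wrist_force: [-0.4, -0.8, -4.8]
grip_width: 0.0617
```

Call:
{"api": "servo_tool", "payload": {"steps": [[[0,0.05,0],0],[[0,0.05,0],0],[[0,0.05,0],0],[[0,0.05,0],0],[[0,0,0],0],[[0,0,0],0],[[0,0,0],0],[[0,0,0],0]]}}

```text
clock: 11.65
position: [0.496, -0.2579, 0.1813]
tool_rot: [[1.0, 0.025, -0.0], [0.025, -1.0, 0.0], [-0.0, -0.0, -1.0]]
wrist_force: [-0.5, 0.2, -4.6]
grip_width: 0.0614
```

```bash
python3 -c "
from bench import *
o=get_obs();print(o['position'],o['wrist_force'],o['wrist_torque'])"
```

```text
[ 0.49596321 -0.25787071  0.18128263] [-0.53163724  0.15617062 -4.60960643] [-0.01189388 -0.01428115  0.01362718]
```

Call:
{"api": "servo_tool", "payload": {"steps": [[[0,0.05,0],0],[[0,0.05,0],0],[[0,0.05,0],0],[[0,0.05,0],0],[[0,0,0],0],[[0,0,0],0],[[0,0,0],0],[[0,0,0],0]]}}

```text
clock: 12.45
position: [0.496, -0.2599, 0.1813]
tool_rot: [[1.0, 0.025, 0.0], [0.025, -1.0, 0.0], [0.0, -0.0, -1.0]]
wrist_force: [-0.1, 0.1, -4.7]
grip_width: 0.0613
```

Call:
{"api": "servo_tool", "payload": {"steps": [[[0,0.05,0],0],[[0,0.05,0],0],[[0,0.05,0],0],[[0,0.05,0],0],[[0,0,0],0],[[0,0,0],0],[[0,0,0],0],[[0,0,0],0]]}}

```text
clock: 13.25
position: [0.4961, -0.2619, 0.1813]
tool_rot: [[1.0, 0.025, -0.0], [0.025, -1.0, 0.0], [-0.0, -0.0, -1.0]]
wrist_force: [-1.4, 0.4, -4.1]
grip_width: 0.0613
```

Call:
{"api": "servo_tool", "payload": {"steps": [[[0,0.05,0],0],[[0,0.05,0],0],[[0,0.05,0],0],[[0,0.05,0],0],[[0,0,0],0],[[0,0,0],0],[[0,0,0],0],[[0,0,0],0]]}}

```text
clock: 14.05
position: [0.4961, -0.2638, 0.1813]
tool_rot: [[1.0, 0.025, -0.0], [0.025, -1.0, 0.0], [-0.0, -0.0, -1.0]]
wrist_force: [0.1, -0.4, -3.6]
grip_width: 0.0616
```

Call:
{"api": "servo_tool", "payload": {"steps": [[[0,0.05,0],0],[[0,0.05,0],0],[[0,0.05,0],0],[[0,0.05,0],0],[[0,0,0],0],[[0,0,0],0],[[0,0,0],0],[[0,0,0],0]]}}

```text
clock: 14.85
position: [0.496, -0.2647, 0.1811]
tool_rot: [[1.0, 0.025, -0.001], [0.025, -1.0, 0.002], [-0.001, -0.002, -1.0]]
wrist_force: [0.1, 5.4, -3.3]
grip_width: 0.0619
```

Contact at about y −0.264 (5.4 N, below the 10 N limit). I'll back off about 0.5 mm and lower the lip into the slot.

Call:
{"api": "servo_tool", "payload": {"steps": [[[0,-0.12,0],0],[[0,-0.12,0],0],[[0,0,0.2],0],[[0,0,0.2],0],[[0,0,0.2],0],[[0,0,0.1],0],[[0,0,0],0],[[0,0,0],0]]}}

```text
clock: 15.65
position: [0.4962, -0.2638, 0.1743]
tool_rot: [[1.0, 0.025, 0.0], [0.025, -1.0, -0.0], [0.0, 0.0, -1.0]]
wrist_force: [0.1, 0.2, -4.8]
grip_width: 0.0619
```

Call:
{"api": "servo_tool", "payload": {"steps": [[[0,0,0.1],0],[[0,0,0.1],0],[[0,0,0.1],0],[[0,0,0.1],0],[[0,0,0],0],[[0,0,0],0],[[0,0,0],0],[[0,0,0],0]]}}

```text
clock: 16.45
position: [0.4962, -0.2636, 0.1704]
tool_rot: [[1.0, 0.025, 0.0], [0.025, -1.0, -0.0], [0.0, 0.0, -1.0]]
wrist_force: [0.5, -0.7, -4.4]
grip_width: 0.0615
```

Call:
{"api": "servo_tool", "payload": {"steps": [[[0,0,0.1],0],[[0,0,0.1],0],[[0,0,0.1],0],[[0,0,0.1],0],[[0,0,0],0],[[0,0,0],0],[[0,0,0],0],[[0,0,0],0]]}}

```text
clock: 17.25
position: [0.4962, -0.2635, 0.1664]
tool_rot: [[1.0, 0.025, 0.0], [0.025, -1.0, -0.0], [0.0, 0.0, -1.0]]
wrist_force: [-0.8, 0.2, -4.5]
grip_width: 0.0617
```

Call:
{"api": "servo_tool", "payload": {"steps": [[[0,0,0.1],0],[[0,0,0.1],0],[[0,0,0.1],0],[[0,0,0.1],0],[[0,0,0],0],[[0,0,0],0],[[0,0,0],0],[[0,0,0],0]]}}

```text
clock: 18.05
position: [0.4962, -0.2635, 0.1624]
tool_rot: [[1.0, 0.025, 0.0], [0.025, -1.0, -0.0], [0.0, 0.0, -1.0]]
wrist_force: [0.9, -0.2, -5.0]
grip_width: 0.0615
```

Call:
{"api": "servo_tool", "payload": {"steps": [[[0,0,0.05],0],[[0,0,0.05],0],[[0,0,0.05],0],[[0,0,0.05],0],[[0,0,0],0],[[0,0,0],0],[[0,0,0],0],[[0,0,0],0]]}}

```text
clock: 18.85
position: [0.4965, -0.2639, 0.1611]
tool_rot: [[1.0, 0.025, 0.001], [0.025, -1.0, -0.001], [0.001, 0.001, -1.0]]
wrist_force: [-1.8, 0.3, 5.7]
grip_width: 0.0618
```

Seated: support force appeared at a flange height of about 0.199. A gentle pull will confirm the hook is behind the rail before I let go.

Call:
{"api": "servo_tool", "payload": {"steps": [[[0,0,-0.15],0],[[0,-0.1,0],0],[[0,-0.1,0],0],[[0,-0.05,0],0],[[0,0,0],0],[[0,0,0],0],[[0,0,0],0],[[0,0,0],0]]}}

```text
clock: 19.65
position: [0.4962, -0.2623, 0.1614]
tool_rot: [[1.0, 0.025, 0.0], [0.025, -1.0, -0.002], [0.0, 0.002, -1.0]]
wrist_force: [-0.9, -5.4, -3.9]
grip_width: 0.0617
```

Call:
{"api": "servo_tool", "payload": {"steps": [[[0,0.1,0.05],0],[[0,0.1,0.05],0],[[0,0,0.03],0],[[0,0,0],0],[[0,0,0],0],[[0,0,0],0],[[0,0,0],0],[[0,0,0],0]]}}

```text
clock: 20.45
position: [0.4963, -0.2631, 0.161]
tool_rot: [[1.0, 0.026, 0.001], [0.026, -1.0, -0.001], [0.001, 0.001, -1.0]]
wrist_force: [-2.0, 0.1, 5.0]
grip_width: 0.0613
```

Call:
{"api": "servo_tool", "payload": {"steps": [[[0,0,0],0],[[0,0,0],0],[[0,0,0],0],[[0,0,0],0],[[0,0,0],0],[[0,0,0],0],[[0,0,0],0],[[0,0,0],0]], "grip": 0.7}}

```text
clock: 21.25
position: [0.4961, -0.263, 0.1605]
tool_rot: [[1.0, 0.025, -0.0], [0.025, -1.0, 0.0], [-0.0, -0.0, -1.0]]
wrist_force: [-0.0, 0.2, -0.5]
grip_width: 0.0727
```

Call:
{"api": "servo_tool", "payload": {"steps": [[[0,0,-1],0],[[0,0,-2],0],[[0,0,-3],0],[[0,0,-3],0],[[0,0,-1],0],[[0,0,0],0],[[0,0,0],0],[[0,0,0],0]]}}

```text
clock: 22.05
position: [0.4952, -0.2623, 0.2589]
tool_rot: [[1.0, 0.025, -0.003], [0.025, -1.0, 0.002], [-0.003, -0.002, -1.0]]
wrist_force: [-0.2, -0.1, -0.5]
grip_width: 0.0731
```

```bash
python3 w2.py w3 && python3 -c "
from h import *
s=read_camera('scene');w=cv2.cvtColor(cv2.imread('pics/w3.png'),4)
save('c3',np.hstack([cv2.resize(s['color'][190:360,100:260],(376,400)),w[:,200:600]]))
for c in(s,):
  print([(np.round(m['centre']),round(m['p'],2)) for m in mark_of('yellow_bin_lip',c)])"
```

```text
[ 0.49522703 -0.2623177   0.2589275 ] [-0.20315503 -0.0749723  -0.50911677] 22.05 1.4533193704002654
[(array([313., 199.]), 0.82), (array([126., 208.]), 0.71), (array([269., 208.]), 0.6), (array([164., 258.]), 0.58)]
```

View pics/c3.png

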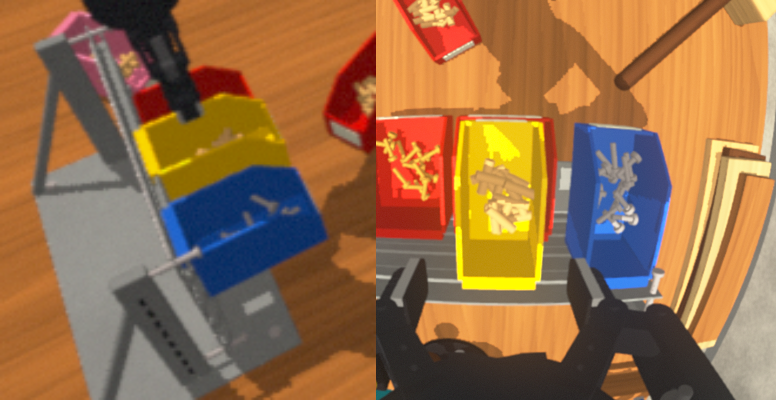

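It hangs with the lip over the rail. In the crop the gap to blue runs from column 545 to 572. I'll close the fingers and go down on the −y side near the back and top.

Call:
{"api": "servo_tool", "payload": {"steps": [[[-3,1.3,-0.2],0],[[-2.95,1.35,0],0],[[0,0,0],0],[[0,0,0],0],[[0,0,0],0],[[0,0,0],0],[[0,0,0],0],[[0,0,0],0]], "grip": -1}}

```text
clock: 23.0
position: [0.4378, -0.2907, 0.2624]
tool_rot: [[1.0, 0.026, 0.0], [0.026, -1.0, 0.0], [0.0, -0.0, -1.0]]
wrist_force: [0.9, -0.3, 0.1]
grip_width: 0.0001
```

```bash
python3 - <<'E'
from h import *
d=np.load('w3.npz');o={'tool_rot':d['rot'],'position':d['pos']}
for px in((364,285),(397,280),(281,280)):print(wz(d,o,px,.2025))
o=get_obs();c=read_camera('wrist');print(o['position'],o['grip_width']);save('w4',c['color'])
E
```

```text
[ 0.52926343 -0.31216581  0.2025    ]
[ 0.55492432 -0.30777864  0.2025    ]
[ 0.46553586 -0.30923337  0.2025    ]
[ 0.43775729 -0.29069627  0.26242566] 5.7246192330805295e-05
```

View pics/w4.png

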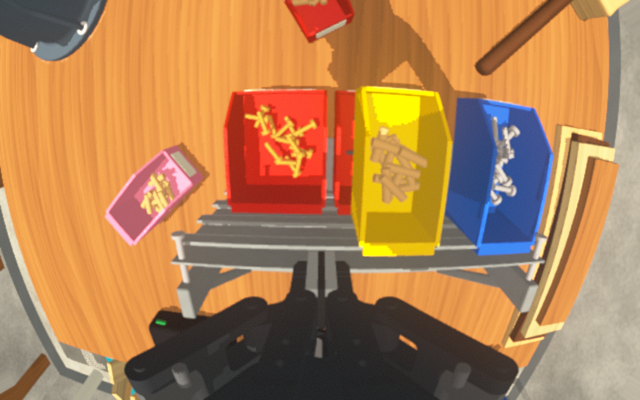

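The view is clear: the yellow bin's −y wall is at x≈0.465 and the fingers are beside it, ahead of the rail. Descend.

Call:
{"api": "servo_tool", "payload": {"steps": [[[0,0,2],0],[[0,0,3],0],[[0,0,2],0],[[0,0,1.2],0],[[0,0,0],0],[[0,0,0],0],[[0,0,0],0],[[0,0,0],0]]}}

```text
clock: 23.85
position: [0.4379, -0.2915, 0.1816]
tool_rot: [[1.0, 0.026, 0.002], [0.026, -1.0, -0.002], [0.002, 0.002, -1.0]]
wrist_force: [0.6, 0.1, 0.4]
grip_width: 0.0
```

Call:
{"api": "servo_tool", "payload": {"steps": [[[0.3,0,0],0],[[0.3,0,0],0],[[0.3,0,0],0],[[0.3,0,0],0],[[0.2,0,0],0],[[0.2,0,0],0],[[0.2,0,0],0],[[0,0,0],0]]}}

```text
clock: 24.65
position: [0.4551, -0.2905, 0.1805]
tool_rot: [[1.0, 0.026, -0.001], [0.026, -1.0, 0.0], [-0.001, -0.0, -1.0]]
wrist_force: [-2.8, -0.7, 0.6]
grip_width: -0.0003
```

Call:
{"api": "servo_tool", "payload": {"steps": [[[0.2,0,0],0],[[0.2,0,0],0],[[0.2,0,0],0],[[0.2,0,0],0],[[0.2,0,0],0],[[0.2,0,0],0],[[0.2,0,0],0],[[0,0,0],0]]}}

```text
clock: 25.45
position: [0.4698, -0.2903, 0.1805]
tool_rot: [[1.0, 0.025, 0.001], [0.025, -1.0, -0.0], [0.001, 0.0, -1.0]]
wrist_force: [-0.7, -0.7, -0.5]
grip_width: 0.0001
```

Call:
{"api": "servo_tool", "payload": {"steps": [[[0.1,0,0],0],[[0.1,0,0],0],[[0.1,0,0],0],[[0.1,0,0],0],[[0.1,0,0],0],[[0.1,0,0],0],[[0,0,0],0],[[0,0,0],0]]}}

```text
clock: 26.25
position: [0.4755, -0.2901, 0.1805]
tool_rot: [[1.0, 0.025, 0.001], [0.025, -1.0, -0.0], [0.001, 0.0, -1.0]]
wrist_force: [-2.2, -1.3, 0.3]
grip_width: 0.0005
```

Call:
{"api": "servo_tool", "payload": {"steps": [[[0.1,0,0],0],[[0.1,0,0],0],[[0.1,0,0],0],[[0.1,0,0],0],[[0,0,0],0],[[0,0,0],0],[[0,0,0],0],[[0,0,0],0]]}}

```text
clock: 27.05
position: [0.4795, -0.2898, 0.1805]
tool_rot: [[1.0, 0.025, 0.0], [0.025, -1.0, 0.0], [0.0, -0.0, -1.0]]
wrist_force: [-2.0, -1.2, -0.3]
grip_width: 0.0006
```

```bash
python3 w2.py w5 && python3 -c "
from h import *
w=cv2.cvtColor(cv2.imread('pics/w5.png'),4);save('c5',cv2.resize(w[40:300,220:570],None,fx=2,fy=2,interpolation=2))"
```

```text
[ 0.47950745 -0.28984526  0.18052336] [-1.96239336 -1.2392071  -0.29261539] 27.05 1.4528991121006753
```

View pics/c5.png

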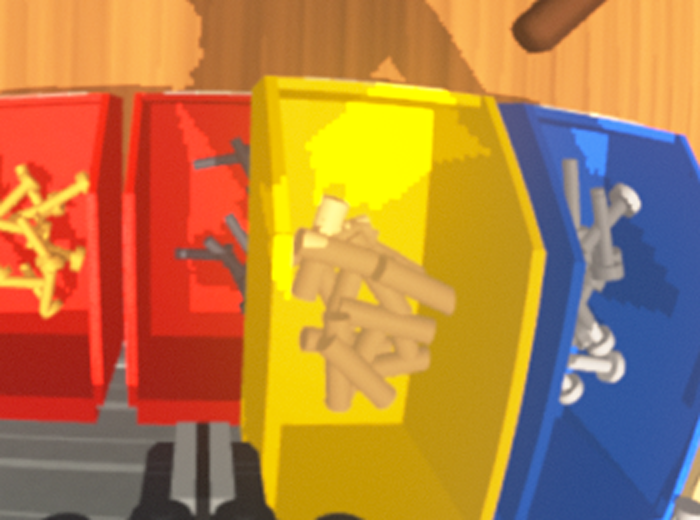

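The yellow bin is close to blue with a small gap left. It is square and still hooked.

Call:
{"api": "servo_tool", "payload": {"steps": [[[0.1,0,0],0],[[0.1,0,0],0],[[0.1,0,0],0],[[0,0,0],0],[[0,0,0],0],[[0,0,0],0],[[0,0,0],0],[[0,0,0],0]]}}

```text
clock: 27.9
position: [0.4824, -0.2898, 0.1805]
tool_rot: [[1.0, 0.025, 0.0], [0.025, -1.0, 0.0], [0.0, -0.0, -1.0]]
wrist_force: [-1.4, -0.6, -0.0]
grip_width: -0.0001
```

Call:
{"api": "servo_tool", "payload": {"steps": [[[0.1,0,0],0],[[0.1,0,0],0],[[0.1,0,0],0],[[0,0,0],0],[[0,0,0],0],[[0,0,0],0],[[0,0,0],0],[[0,0,0],0]]}}

```text
clock: 28.7
position: [0.4855, -0.2898, 0.1805]
tool_rot: [[1.0, 0.025, 0.0], [0.025, -1.0, -0.0], [0.0, 0.0, -1.0]]
wrist_force: [-1.2, -0.7, -0.9]
grip_width: 0.0002
```

Call:
{"api": "servo_tool", "payload": {"steps": [[[0.1,0,0],0],[[0.1,0,0],0],[[0.1,0,0],0],[[0,0,0],0],[[0,0,0],0],[[0,0,0],0],[[0,0,0],0],[[0,0,0],0]]}}

```text
clock: 29.5
position: [0.4872, -0.2897, 0.1805]
tool_rot: [[1.0, 0.026, -0.003], [0.026, -1.0, 0.0], [-0.003, -0.0, -1.0]]
wrist_force: [-5.7, -1.9, 2.2]
grip_width: 0.0001
```

Call:
{"api": "servo_tool", "payload": {"steps": [[[0.1,0,0],0],[[0.05,0,0],0],[[0,0,0],0],[[0,0,0],0],[[0,0,0],0],[[0,0,0],0],[[0,0,0],0],[[0,0,0],0]]}}

```text
clock: 30.3
position: [0.4872, -0.2896, 0.1805]
tool_rot: [[1.0, 0.026, -0.006], [0.026, -1.0, 0.001], [-0.006, -0.001, -1.0]]
wrist_force: [-9.7, -1.9, 4.2]
grip_width: 0.0003
```

Call:
{"api": "servo_tool", "payload": {"steps": [[[-0.3,0,0],0],[[-0.5,0,0],0],[[-1,0,0],0],[[-0.5,0,-1],0],[[0,0,-3],0],[[0,0,-4],0],[[0,0,-4],0],[[0,0,-2],0]]}}

```text
clock: 31.1
position: [0.4679, -0.2912, 0.3252]
tool_rot: [[1.0, 0.025, 0.006], [0.025, -1.0, -0.005], [0.006, 0.005, -1.0]]
wrist_force: [0.6, 0.4, -0.0]
grip_width: -0.0
```

Call:
{"api": "servo_tool", "payload": {"steps": [[[2,-4,-1],0],[[2,-4,0],0],[[2,-4,0],0],[[0,-2,0],0],[[0,0,0],0],[[0,0,0],0],[[0,0,0],0],[[0,0,0],0]]}}

```text
clock: 31.9
position: [0.5231, -0.15, 0.3306]
tool_rot: [[1.0, 0.024, 0.0], [0.024, -1.0, -0.0], [0.0, 0.0, -1.0]]
wrist_force: [-0.7, -0.2, 0.1]
grip_width: 0.0
```

```bash
python3 w2.py w6 && python3 -c "
from h import *
s=read_camera('scene');w=cv2.cvtColor(cv2.imread('pics/w6.png'),4);save('c6',np.hstack([cv2.resize(s['color'][190:360,100:260],(376,400)),w[:,200:600]]))"
```

```text
[ 0.52310008 -0.15000303  0.3306322 ] [-0.72433912 -0.24600128  0.07578314] 31.9 1.3573547084370945
```

View pics/c6.png

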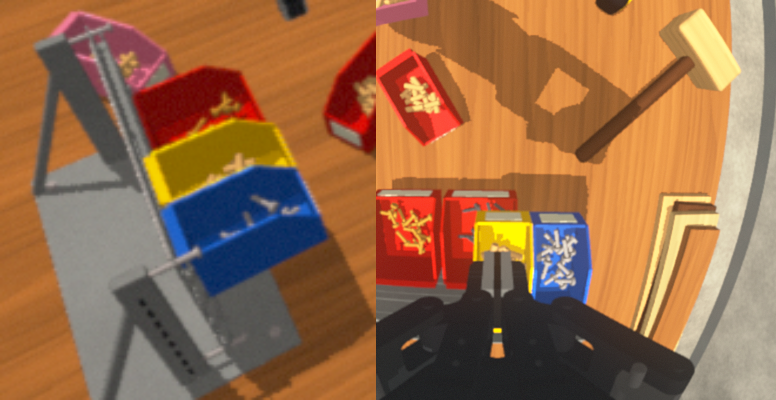

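The last view shows yellow and blue adjacent, with no visible gap at crop column 533. Yellow still hangs level and the robot is clear, so I'm handing in.

```bash
python3 -c "
from bench import *
print(job_done())"
```

```text
the job is handed in; nothing more can be done
None
```

The yellow bin hangs by its lip over the top rail, resting against the blue bin. I let go, moved the arm clear and handed in at about 32 s of the 58 s allowed.

- **Feeling for the panel:** I felt the panel with the bin's back in 2 mm increments. Contact came at about 5.4 N, below the 10 N crease limit, and I backed off before lowering.
- **Seating:** I lowered the lip until the rail carried it, with the flange at about z 0.199. A 5 N pull test then confirmed the lip was hooked behind the rail before I let go.
- **Sliding:** I pushed with closed fingers near the bin's back and top, which read 1 to 3 N along the way. It came to a hard stop against blue, where force rose to 9.7 N with no further movement. That is above the 2–8 N given for sliding, but it pushed along the rail and against blue, not into the sheet.
- **Last checks:** The final scene and wrist views show the two bins side by side with no visible gap, the yellow one still hanging level. The other bench items in those views look undisturbed. I could not measure a gap under about 1 mm, or see the lip's seat directly after the slide.
- **Disagreement:** Before the approach, the first camera fits of the blue bin differed by 5–8 mm in depth. The closer wrist view settled this, and contact came within about 1 mm of what it predicted.

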